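# Hang a lipped parts bin on a louver rail

## Robot

A 6-joint arm with a two-finger parallel gripper is mounted at the origin on a cart in front of the work surface, level with it; the furniture and walls round the work are solid. World frame = base frame: x ahead of the robot, y to its left, z up, the work surface at z = 0. Lengths are in m, angles in rad, forces in N, time in s.
With the tool pointing down it reaches from about 0.375 to 0.975 m from the base axis. Payload 3.8 kg.
Tool frame: the origin (TCP) lies midway between the tips of the shut fingers; the grasp point (between the pads) lies 19 mm behind it; z points along the fingers, y is the line along which they close (so a half turn about z gives the same grasp; the last joint's range is limited). The gripper opens to 88 mm and grips with 3 to 60 N. Pads are 18 mm wide; open, the fingers measure 123 mm over their backs; the gripper's body (75 mm by 187 mm) begins 45 mm behind the grasp point.
Start: joints at [1.112, 0.264, 1.604, -0, 1.274, -0.037], TCP at [0.276, 0.616, 0.239] pointing down, gripper open.
Joint ranges: [-2.63, 2.63], [-0.94, 2.18], [0.31, 2.57], [-1.31, 4.45], [0, 2.66], [-2.55, 2.55]. Speed limits (rad/s): [2.57, 2.57, 3.14, 3.14, 3.14, 3.14].

## Interface

Orientations are given as a rotation vector (axis times angle).
In Python, from cell import manip, inverse_kinematics, cams, order gives the robot as it stands. Calls block until the motion is done:
- manip.move_pose(position, orientation): joint-space move of the TCP to a pose.
- manip.move_linear(position, rate=0.15, rot=None): straight line of the TCP; rot=None keeps the orientation; rate is the mean speed in m/s.
- manip.set_joints(angles): joint-space move.
- manip.set_gripper(opening, force=None): finger opening in m; force is the grip in N (None keeps the last); returns when the fingers have stopped.
- manip.dwell(seconds).
- inverse_kinematics(position, orientation): joint angles nearest the present ones, or None.
- manip.state(): the state.
- cams.capture(name): name is "side" or "top" or "wrist"; returns a dict with "image" (480x640x3 uint8, blue, green, red), "z_map" (480x640 float32, m along the optical axis (not along the pixel's ray), 0 where there is no reading), "intrinsics" (3x3 intrinsics, pixels), "k1" (the pictures are not rectified: a ray, as slopes to the right and down, at radius r is drawn at 1 + k1 r^2 times it, then the intrinsics apply), "position" and "orientation" of the camera in the world; the wrist camera has in their place "T_tool_cam" (4x4, takes a point from camera to tool coordinates, whose origin is the TCP and whose axes are the flange's). Camera axes: x right, y down, z forward; pixel columns grow to the right and rows downward; lengths in m; the calibration is good to about 2 mm. A picture is of the moment at which its call begins: read the wrist's pose just before it.
A pose or a line that the arm cannot do raises manip.IKError and nothing moves.
- order.close_job(): hands the job in; it is judged then, once.
The state is a dict: "clock": time; "joint_pos": joint angles; "joint_velocities": joint speeds; "tau": joint torques, N m; "tool_pos": TCP position; "tcp_rot": TCP orientation; "contact_force": force on the tool from outside, world axes, zero at the start; "moment": the same for the moment, N m; "gripper_width": finger opening in m; "grasp_force": force on a finger pad.
Only numpy, scipy, OpenCV 4.12 (cv2) and the standard library are available. Lean on these libraries where they do the work, as an engineer would, in place of code of your own. Each camera call takes 0.05 s, during which the arm holds its last target. There are 200 camera calls.

## Task

Pick up the parts bin, lift it over the steel louver plate on the bench stand and set it down gently by feel, without dropping it, until its rear lip has caught over the plate's top edge. Then, still holding it, slide it along the edge until its side rests lightly against the end stop, and let go so that it hangs there. Keep the bin level, do not press hard on the stand, and leave the gear, the dropper bottle and the mug where they are.

Things in the scene. Friction and masses are not known exactly. Their poses are not given: they have to be found in the camera images.
- bin: Open plastic parts bin with a few nuts fixed in it, 100 mm long (its x), 66 mm wide (its y), 45 mm high, 0.2 to 0.35 kg. Origin: centre of its underside, z up. Low front wall (25 mm high) at -x, full rear wall at +x, outer face at x = +50 mm. Walls 2 mm; grasp it from above across its 66 mm width.
- bin_center (a point): Centre of the bin, half-way up: 22.5 mm above its underside, in the middle of its length and width. Axes as the bin's.
- bin_slot (a point): Inside top of the bin's hooked lip, at mid width (bin x = 54 mm, 42 mm above the underside). The lip, 60 mm wide, is a flange behind the rear wall's top that turns down at its end: a slot open downward, 8 mm wide (4 mm either side of this point along the bin's x), 14 mm deep; the turned-down part is 3 mm thick. The plate's edge goes into this slot.
- stand: Fixed grey bench stand with an upright steel louver plate, 3 mm thick, 284 mm long, free level top edge. Origin: on the bench straight below the plate's middle; z up; y along the plate; the bin hangs on the -x side. The plate is clamped firmly, but its height differs each time and is not reported: top edge 130 to 160 mm above the bench. Uprights behind the plate's ends leave the middle 230 mm free.
- stop_foot (a point): Point on the bench (z = 0) straight below the end stop's face, in the plate's middle plane, at stand y = -100 mm. The stop is a small steel plate across the louver plate's -y end; its face looks to stand +y, reaches 21 mm in front of the plate and 6 mm above its top edge. A bin against it has its centre 33 mm from this face. Let go, a hanging bin droops about 0.1 rad at its front.
- gear_center (a point): Centre of a small steel gear lying flat, 55 mm across, 24 mm high. A bystander.
- dropper_center (a point): Centre of an upright oil dropper bottle, 30 mm across, 86 mm high. A bystander.
- mug_center (a point): Centre of a white mug, 82 mm across, 91 mm high, with a handle. A bystander.

How it is judged:
By the outcome, as a careful person would: the job done as asked, in the order asked, and still so for the second after the job is handed in, with the robot touching nothing.
It also fails if it takes over 66 s, if anything falls off the work surface, if the arm or the gripper's body presses on something with over 40 N, if the wrist force passes 120 N, or if a joint passes its speed limit or range.

## Working session

There is one attempt and no reset: what is moved stays moved. The work goes in short steps, each a Python script; the robot and the scene stay as the last script left them, time stands still between calls to the robot, and variables do not carry over. Pictures are saved under pics/ and viewed, at most 10 in all, crops included, and the job is handed in when it is done.

```bash
ls; mkdir -p pics
cat > h.py <<'E'
import numpy as np, cv2
from scipy.spatial.transform import Rotation as R
from cell import manip, inverse_kinematics, cams, order
def rotm(o):
    o=np.asarray(o,float)
    if o.shape==(3,3): return o
    return R.from_rotvec(o).as_matrix() if o.size==3 else R.from_quat(o).as_matrix()
def cap(name):
    s=manip.state(); c=cams.capture(name)
    if name=="wrist":
        T=np.eye(4); T[:3,:3]=rotm(s["tcp_rot"]); T[:3,3]=s["tool_pos"]; T=T@c["T_tool_cam"]
    else:
        T=np.eye(4); T[:3,:3]=rotm(c["orientation"]); T[:3,3]=c["position"]
    c["T"]=T; return c
def cloud(c):
    K=np.array(c["intrinsics"],float); k=c["k1"]; h,w=c["z_map"].shape
    u,v=np.meshgrid(np.arange(w),np.arange(h))
    p=cv2.undistortPoints(np.stack([u,v],-1).reshape(-1,1,2).astype(np.float64),K,np.array([k,0,0,0,0.]),)
    p=p.reshape(h,w,2); z=c["z_map"]
    P=np.dstack([p[...,0]*z,p[...,1]*z,z])@c["T"][:3,:3].T+c["T"][:3,3]
    P[z<=0]=np.nan; return P
E
python3 - <<'E'
from h import *
print(manip.state()["clock"])
for n in ("side","top","wrist"):
    c=cap(n); cv2.imwrite(f"pics/{n}0.png",c["image"]); np.save(f"{n}0.npy",cloud(c)); print(n,np.round(c["T"],3).tolist(),c["k1"],np.array(c["intrinsics"]).tolist())
E
```

```text
pics
0.0
side [[-0.999, 0.028, -0.04, 0.589], [0.049, 0.563, -0.825, 0.994], [-0.0, -0.826, -0.564, 0.663], [0.0, 0.0, 0.0, 1.0]] -0.004106545918307817 [[500.47953609439946, 0.0, 311.25747385242056], [0.0, 500.47953609439946, 241.53939560469203], [0.0, 0.0, 1.0]]
top [[0.017, -0.993, 0.116, 0.417], [-1.0, -0.015, 0.019, 0.101], [-0.017, -0.117, -0.993, 1.166], [0.0, 0.0, 0.0, 1.0]] -0.15776807760816494 [[550.2262124466448, 0.0, 320.80435834202495], [0.0, 550.2262124466448, 232.99518933671584], [0.0, 0.0, 1.0]]
wrist [[0.41, 0.874, 0.26, 0.208], [0.912, -0.392, -0.119, 0.646], [-0.002, 0.286, -0.958, 0.383], [0.0, 0.0, 0.0, 1.0]] -0.009098363263824768 [[335.9127503033036, 0.0, 320.8767378211955], [0.0, 335.9127503033036, 242.0804869121041], [0.0, 0.0, 1.0]]
```

View pics/top0.png

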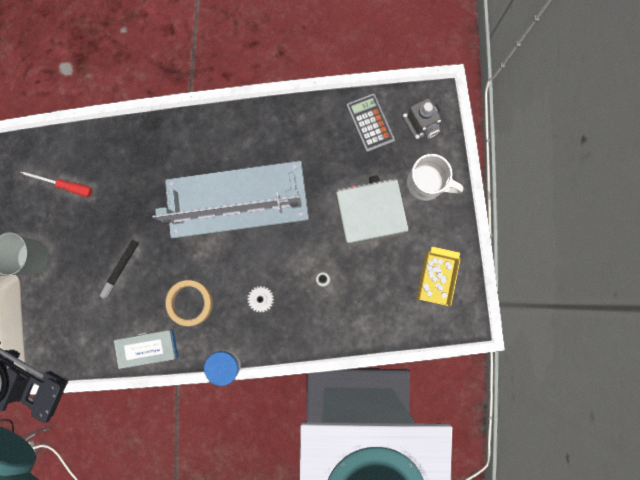

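View pics/side0.png

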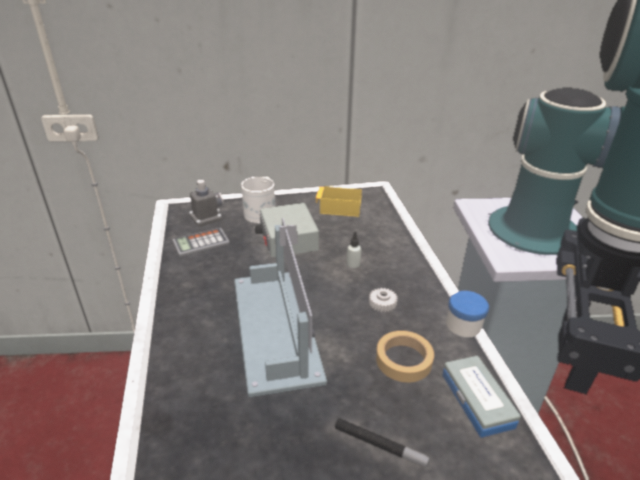

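Run:
```python
import cv2,numpy as np
a=cv2.imread("pics/top0.png")
x=cv2.resize(a[150:245,145:315],None,fx=4.6,fy=4.6,interpolation=cv2.INTER_CUBIC)[:, :780]
b=cv2.resize(a[240:312,410:470],None,fx=2.2,fy=2.2,interpolation=cv2.INTER_CUBIC)
c=np.zeros((600,782,3),np.uint8); c[:437,:780]=x[:437]; c[440:440+b.shape[0],:b.shape[1]]=b
s=cv2.imread("pics/side0.png")[175:225,305:375]; s=cv2.resize(s,None,fx=3.1,fy=3.1); c[440:440+s.shape[0],200:200+s.shape[1]]=s
cv2.imwrite("pics/crop1.png",c)
P=np.load("top0.npy")
# bin yellow
hsv=cv2.cvtColor(a,cv2.COLOR_BGR2HSV)
m=(hsv[...,0]>18)&(hsv[...,0]<32)&(hsv[...,1]>150); m[:, :400]=0; m[:230]=0
q=P[m]; q=q[~np.isnan(q[:,0])]
print("bin",len(q),np.percentile(q[:,2],[1,10,50,90,99]))
for lo,hi in ((.035,.06),(.015,.034)):
    t=q[(q[:,2]>lo)&(q[:,2]<hi)]; print(lo,len(t),t.mean(0)); r=cv2.minAreaRect(t[:,:2].astype(np.float32)*1000); print(r,cv2.boxPoints(r).tolist())
# stand plate top
reg=P[190:230,140:315].reshape(-1,3); reg=reg[~np.isnan(reg[:,0])]
print(np.histogram(reg[:,2],bins=np.arange(-.01,.2,.01)))
t=reg[reg[:,2]>.1]
r=cv2.minAreaRect(t[:,:2].astype(np.float32)*1000); print(r,cv2.boxPoints(r).tolist(),np.percentile(t[:,2],[50,90,97]))
for n,(u,v) in dict(gear=(261,299),drop=(323,279),mug=(430,177),grn=(372,210),tape=(170,303)).items(): print(n,P[v,u])
```

```text
bin 536 [-0.00171239  0.00217853  0.02568376  0.04423295  0.04804935]
0.035 183 [ 0.48861092 -0.12478049  0.04175163]
((465.45574951171875, -122.65083312988281), (65.58609771728516, 108.44609832763672), 79.17220306396484) [[406.0376281738281, -144.67381286621094], [512.552978515625, -165.04627990722656], [524.8739013671875, -100.62785339355469], [418.3585205078125, -80.25538635253906]]
0.015 178 [ 0.46655818 -0.12753091  0.02409045]
((464.6207275390625, -122.51770782470703), (65.81989288330078, 107.2380142211914), 78.76908874511719) [[405.61883544921875, -144.35440063476562], [510.80328369140625, -165.24046325683594], [523.6226196289062, -100.68101501464844], [418.43817138671875, -79.79495239257812]]
(array([1103, 1716, 2388,   41,   42,   62,   72,    0,   24,   94,  256,
        155,  140,  156,  258,  233,  234,    3,    0,    0]), array([-0.01,  0.  ,  0.01,  0.02,  0.03,  0.04,  0.05,  0.06,  0.07,
        0.08,  0.09,  0.1 ,  0.11,  0.12,  0.13,  0.14,  0.15,  0.16,
        0.17,  0.18,  0.19]))
((581.368408203125, 302.6828308105469), (39.95248794555664, 282.9398193359375), 8.355207443237305) [[541.0472412109375, 439.74847412109375], [582.1611328125, 159.81170654296875], [621.6895751953125, 165.6171875], [580.57568359375, 445.553955078125]] [0.13740513 0.15223813 0.15473034]
gear [0.4110918  0.24555791 0.01869714]
drop [0.45309032 0.116273   0.07744874]
mug [ 0.67737617 -0.10957014  0.00947984]
grn [0.59511091 0.01917088 0.06079224]
tape [0.39802717 0.43737369 0.02425375]
```

View pics/crop1.png

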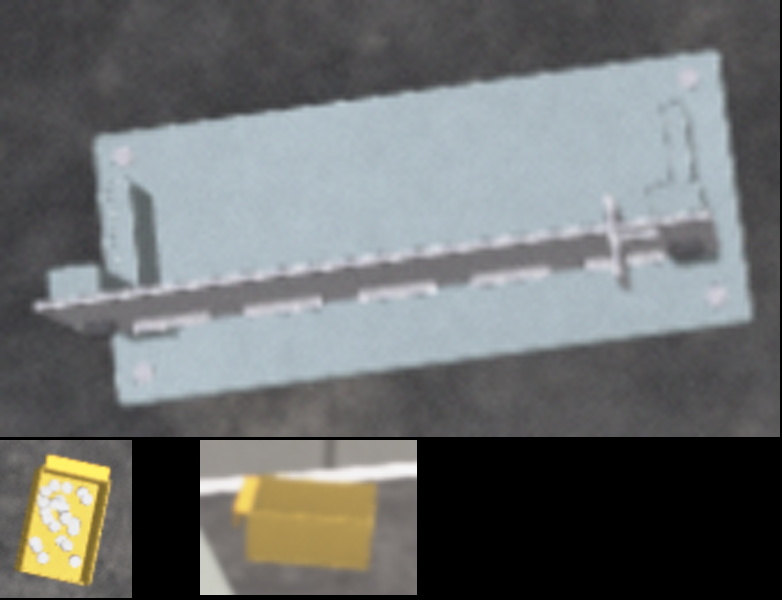

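```bash
cat >> h.py <<'E'
def down(yaw):  # tool z down, tool y along +-(yaw+90deg); branch nearest to the start pose's
    return R0fix(yaw)
def R0fix(yaw):
    A=np.array([[1,0,0],[0,-1,0],[0,0,-1.]])
    return (R.from_euler("z",yaw).as_matrix()@A)
def rv(yaw,flip=False): return R.from_matrix(R0fix(yaw+(np.pi if flip else 0))).as_rotvec()
E
python3 - <<'E'
from h import *
s=manip.state(); print(np.round(rotm(s["tcp_rot"]),3).tolist())
c=np.round(cams.capture("wrist")["T_tool_cam"],3);print(c.tolist())
for f in (0,1):
  print(f,inverse_kinematics([.54,.27,.30],rv(np.radians(8.4),f)),inverse_kinematics([.46,-.1216,.03],rv(np.radians(-10.8),f)),inverse_kinematics([.49,.2,.13],rv(np.radians(8.4),f)))
E
```

```text
[[-0.912, 0.409, -0.001], [0.409, 0.912, -0.002], [0.0, -0.002, -1.0]]
[[-0.0, -0.958, -0.286, 0.075], [1.0, -0.0, -0.0, -0.0], [0.0, -0.286, 0.958, -0.146], [0.0, 0.0, 0.0, 1.0]]
0 [ 4.22392876e-01  9.80434275e-02  1.68576747e+00 -4.44089210e-16
  1.35778175e+00  1.84658155e+00] [-0.31079298  0.12570709  2.20119806  0.          0.8146875   1.44849891] [ 3.40458255e-01  8.48111802e-02  2.02470937e+00 -4.44089210e-16
  1.03207210e+00  1.76464692e+00]
1 [ 0.42239288  0.09804343  1.68576747  0.          1.35778175 -1.29501111] [-3.10792976e-01  1.25707089e-01  2.20119806e+00 -4.44089210e-16
  8.14687501e-01 -1.69309374e+00] [ 0.34045826  0.08481118  2.02470937  0.          1.0320721  -1.37694573]
```

Run:
```python
from h import *
manip.move_pose([.50,.24,.32],rv(np.radians(8.4),1))
c=cap("wrist"); cv2.imwrite("pics/w1.png",c["image"]); P=cloud(c); np.save("w1.npy",P); np.save("w1T.npy",c["T"])
t=P.reshape(-1,3); t=t[(t[:,2]>.12)&(t[:,2]<.175)&(t[:,0]>.5)&(t[:,0]<.65)&(t[:,1]>.1)]
print(len(t),np.percentile(t[:,2],[50,90,95,99]))
r=cv2.minAreaRect(t[:,:2].astype(np.float32)*1000);print(r,cv2.boxPoints(r).tolist())
print(manip.state()["clock"],manip.state()["contact_force"])
```

```text
3850 [0.13999139 0.15231124 0.15301016 0.15826364]
((581.1450805664062, 302.657958984375), (38.88330841064453, 284.7678527832031), 8.567400932312012) [[540.7090454101562, 440.5567932128906], [583.1316528320312, 158.96658325195312], [621.5811157226562, 164.75912475585938], [579.1585083007812, 446.3493347167969]]
1.8833 [-0.09476769 -0.0574527  -0.69547741]
```

View pics/w1.png

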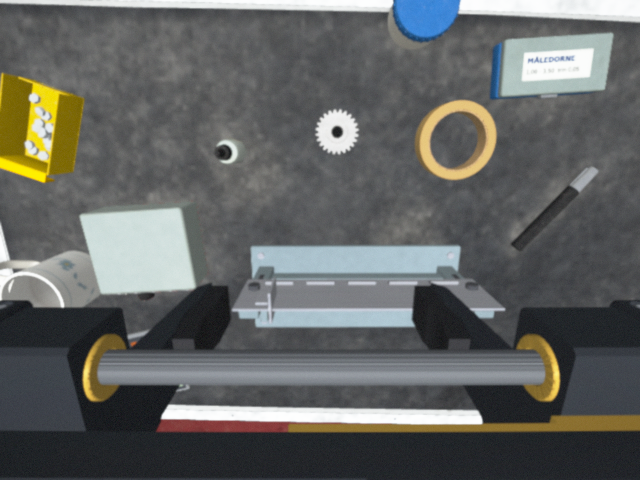

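Run:
```python
import numpy as np
for f in ("w1","top0"):
    P=np.load(f+".npy").reshape(-1,3)
    y=np.radians(8.5); X=np.array([np.cos(y),np.sin(y)]); Y=np.array([-X[1],X[0]])
    t=P[(P[:,2]>.07)&(P[:,2]<.175)&(P[:,0]>.5)&(P[:,0]<.65)&(P[:,1]>.12)&(P[:,1]<.46)]
    a=t[:,:2]@X; b=t[:,:2]@Y
    print(f,"b range",np.percentile(b,[.2,99.8]))
    m=(b>.26)&(b<.33); 
    for lo in np.arange(.07,.165,.01):
        k=m&(t[:,2]>=lo)&(t[:,2]<lo+.01)
        if k.sum(): print(round(lo,3),k.sum(),np.round(np.percentile(a[k],[5,50,95]),4),np.round(t[k,2].max(),4))
    k=(t[:,2]>.130)&(t[:,2]<.1535)&(b>.03)
    kk=k&(b>.235-.05)
    p=np.polyfit(b[kk],a[kk],1); res=a[kk]-np.polyval(p,b[kk]); g=abs(res)<.01
    p=np.polyfit(b[kk][g],a[kk][g],1); print("slope",p, "yaw",np.degrees(y-np.arctan(p[0])))
    k=(t[:,2]>.155); print("hi",k.sum(),np.round(np.c_[a[k],b[k],t[k,2]][:30],4).tolist())
    # stop: points in front of the plate face
    k=(a<np.polyval(p,b)-.006)&(t[:,2]>.12); print("front",k.sum(),np.round(np.percentile(b[k],[0,5,50,95,100]),4) if k.sum() else"")
```

```text
w1 b range [0.07183849 0.35430912]
0.07 125 [0.6204 0.621  0.6214] 0.08
0.08 62 [0.6177 0.6209 0.6213] 0.0899
0.09 245 [0.6165 0.62   0.6214] 0.0999
0.1 86 [0.6199 0.6209 0.6213] 0.1098
0.11 84 [0.6196 0.6202 0.6212] 0.1199
0.12 73 [0.6193 0.6202 0.6214] 0.13
0.13 70 [0.6195 0.62   0.6211] 0.1399
0.14 56 [0.6196 0.6201 0.6211] 0.1499
0.15 28 [0.6198 0.6206 0.6218] 0.1533
slope [0.0072716  0.61962454] yaw 8.083375093368948
hi 103 [[0.6015, 0.1109, 0.1551], [0.6014, 0.1119, 0.1553], [0.6018, 0.1101, 0.1567], [0.6014, 0.1113, 0.1576], [0.6009, 0.1124, 0.1585], [0.6024, 0.1129, 0.1555], [0.6026, 0.1102, 0.1574], [0.602, 0.1114, 0.1586], [0.6026, 0.1122, 0.1574], [0.6032, 0.113, 0.156], [0.6034, 0.1102, 0.158], [0.6037, 0.1111, 0.1574], [0.6027, 0.1125, 0.1595], [0.6037, 0.1131, 0.1573], [0.6042, 0.1103, 0.1587], [0.6044, 0.1112, 0.1582], [0.6039, 0.1124, 0.1592], [0.605, 0.113, 0.157], [0.606, 0.11, 0.1572], [0.6054, 0.1112, 0.1583], [0.6059, 0.112, 0.1575], [0.6056, 0.1132, 0.1581], [0.6063, 0.1112, 0.1589], [0.6069, 0.112, 0.1577], [0.607, 0.113, 0.1575], [0.6072, 0.1112, 0.1591], [0.6
[... 692 characters left out ...]
, 0.1582], [0.6288, 0.1119, 0.1577], [0.6263, 0.112, 0.1604], [0.6247, 0.1123, 0.1594], [0.6222, 0.0884, 0.1552], [0.6231, 0.1126, 0.1578], [0.6214, 0.1129, 0.157], [0.621, 0.1225, 0.1557], [0.6192, 0.113, 0.1587], [0.6177, 0.1134, 0.1564], [0.6176, 0.1116, 0.1556], [0.6161, 0.1137, 0.155], [0.6156, 0.1118, 0.1562], [0.6217, 0.1698, 0.1558], [0.6135, 0.1119, 0.1572], [0.6123, 0.1141, 0.1553], [0.6117, 0.1122, 0.1569], [0.6097, 0.1124, 0.1576], [0.6079, 0.1126, 0.1575], [0.6057, 0.1127, 0.1591], [0.6196, 0.2235, 0.1552], [0.6045, 0.1132, 0.1554], [0.6039, 0.1112, 0.1573], [0.6025, 0.1134, 0.156], [0.6023, 0.1115, 0.1558], [0.6007, 0.1137, 0.1554]]
front 17 [0.1109 0.111  0.1117 0.1134 0.1137]
```

Run:
```python
from h import *
P=np.load("w1.npy").reshape(-1,3)
y=np.radians(8.5); X=np.array([np.cos(y),np.sin(y)]); Y=np.array([-X[1],X[0]])
t=P[(P[:,2]>.115)&(P[:,2]<.1535)&(P[:,0]>.5)&(P[:,0]<.65)&(P[:,1]>.1)]
a=t[:,:2]@X; b=t[:,:2]@Y; B=[];A=[]
for lo in np.arange(.13,.35,.02):
    k=(b>lo)&(b<lo+.02)&(abs(a-.62)<.008)
    if k.sum()>5: B.append(lo+.01);A.append(np.median(a[k])); print(round(lo,2),k.sum(),np.round([A[-1],t[k,2].max()],4))
p=np.polyfit(B,A,1); print(p, 8.5-np.degrees(np.arctan(p[0])), np.polyval(p,.113))
# go near the bin and measure
manip.move_pose([.46,-.1216,.25],rv(np.radians(-10.8),1))
c=cap("wrist"); cv2.imwrite("pics/w2.png",c["image"]); P=cloud(c); np.save("w2.npy",P)
h=cv2.cvtColor(c["image"],cv2.COLOR_BGR2HSV); m=(h[...,0]>18)&(h[...,0]<32)&(h[...,1]>130)
q=P[m]; q=q[~np.isnan(q[:,0])&(q[:,2]>.003)&(q[:,2]<.06)&(np.hypot(q[:,0]-.46,q[:,1]+.12)<.09)]
r=cv2.minAreaRect(q[:,:2].astype(np.float32)*1000);print(len(q),r,cv2.boxPoints(r).tolist(),np.percentile(q[:,2],[50,99]))
y=np.radians(-10.8);X=np.array([np.cos(y),np.sin(y)]); Y=np.array([-X[1],X[0]])
a=q[:,:2]@X;b=q[:,:2]@Y
for lo in (.005,.015,.025,.035,.041):
    k=(q[:,2]>lo)&(q[:,2]<lo+.01); print(lo,k.sum(),np.round(np.percentile(a[k],[.5,99.5]),4),np.round(np.percentile(b[k],[.5,99.5]),4))
print(manip.state()["clock"])
```

```text
0.13 331 [0.621  0.1535]
0.15 330 [0.621  0.1533]
0.17 329 [0.621  0.1533]
0.19 330 [0.621  0.1533]
0.21 330 [0.621  0.1535]
0.23 332 [0.621  0.1534]
0.25 218 [0.621  0.1534]
0.31 210 [0.62   0.1533]
0.33 315 [0.62   0.1533]
[-0.00500796  0.62192802] 8.786932833630262 0.621362120291906
2421 ((463.930419921875, -123.37821960449219), (65.9198226928711, 111.49637603759766), 78.36489868164062) [[402.68048095703125, -144.41769409179688], [511.88580322265625, -166.904052734375], [525.1803588867188, -102.3387451171875], [415.97503662109375, -79.85238647460938]] [0.03432045 0.0463157 ]
0.005 273 [0.423  0.5225] [-0.0659 -0.0024]
0.015 384 [0.4234 0.5225] [-0.066  -0.0025]
0.025 321 [0.4234 0.5224] [-0.0656 -0.0024]
0.035 796 [0.4242 0.5338] [-0.0674 -0.0011]
0.041 1017 [0.4244 0.5342] [-0.0674 -0.001 ]
3.3167
```

View pics/w2.png

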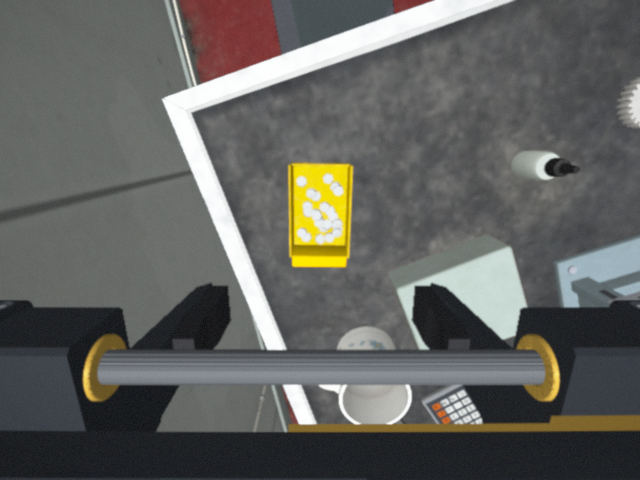

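Run:
```python
from h import *
o=rv(np.radians(-11.64),1); x,y=.4585,-.1223
manip.set_gripper(.088,25)
manip.move_linear([x,y,.10],.2,o); manip.move_linear([x,y,.0115],.08)
print(manip.state()["contact_force"])
w=manip.set_gripper(.055,25); s=manip.state(); print(s["gripper_width"],s["grasp_force"],s["tool_pos"],s["contact_force"])
manip.move_linear([x,y,.04],.06); manip.dwell(.2); s=manip.state(); print(s["gripper_width"],s["grasp_force"],s["contact_force"],s["moment"])
manip.move_linear([x,y,.21],.2)
# over the plate, 3 cm clear
yw=np.radians(8.55);X=np.array([np.cos(yw),np.sin(yw)]); Y=np.array([-X[1],X[0]])
p=(.6222-.054)*X+.200*Y
manip.move_pose([*p,.21],rv(yw,1)); manip.dwell(.3)
s=manip.state(); print(s["tool_pos"],s["contact_force"],s["moment"],s["clock"],s["gripper_width"])
c=cap("wrist"); cv2.imwrite("pics/w3.png",c["image"]); P=cloud(c); np.save("w3.npy",P)
h=cv2.cvtColor(c["image"],cv2.COLOR_BGR2HSV); m=(h[...,0]>18)&(h[...,0]<32)&(h[...,1]>130)
Q=P-np.array([*s["tool_pos"]])
q=Q[m]; q=q[~np.isnan(q[:,0])&(q[:,2]>-.03)&(q[:,2]<.06)]
a=q[:,:2]@X;b=q[:,:2]@Y
print(len(q)); r=cv2.minAreaRect(np.c_[a,b].astype(np.float32)*1000);print(r)
for lo in np.arange(-.02,.05,.008):
    k=(q[:,2]>lo)&(q[:,2]<lo+.008)
    if k.sum()>5: print(round(lo,3),k.sum(),np.round(np.percentile(a[k],[.5,99.5]),4),np.round(np.percentile(b[k],[.5,99.5]),4))
```

```text
[0.24849408 0.66138903 0.81872072]
0.06560078719620485 24.999785637483 [ 0.45875552 -0.12233931  0.01182513] [-1.21294163e-03 -5.56630129e-01  3.38141727e+00]
0.06559533967269163 24.999700519256294 [-0.57380626 -0.55796295 -3.49127666] [0.02151704 0.0516274  0.00580626]
[0.53248609 0.28139035 0.21020041] [-0.2158418   0.12277919 -2.051128  ] [-0.02990942  0.00842651 -0.00891993] 9.7917 0.06593035423665611
26314
((-0.43186187744140625, 0.4824333190917969), (99.96987915039062, 83.99375915527344), 0.46803411841392517)
-0.02 10 [-0.0497  0.0227] [-0.0317  0.0131]
-0.012 11420 [-0.0499  0.0308] [-0.0311  0.0312]
-0.004 2132 [-0.05    0.0489] [-0.0313  0.0316]
0.004 3292 [-0.05    0.0491] [-0.0315  0.0395]
0.012 3927 [-0.0499  0.0491] [-0.0314  0.032 ]
0.02 2639 [-0.0498  0.049 ] [-0.0343  0.0348]
0.028 2894 [-0.0497  0.0402] [-0.0341  0.0345]
```

View pics/w3.png

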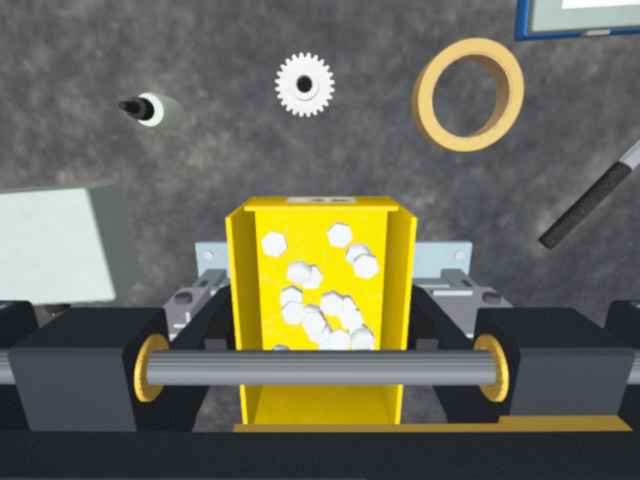

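```bash
cat >> h.py <<'E'
yw=np.radians(8.55);X=np.array([np.cos(yw),np.sin(yw)]); Y=np.array([-X[1],X[0]])
S=np.c_[np.r_[X,0],np.r_[Y,0],[0,0,1]]  # stand axes
def force(n=4):
    f=[]
    for _ in range(n): manip.dwell(.03); f.append(manip.state()["contact_force"])
    return np.mean(f,0)@S
def at(p,rate=.03): manip.move_linear(list(S@np.array(p)),rate)
def feel(p,d,step,n,lim,f0):
    "step along d (stand axes) until the force against d changes by lim"
    d=np.array(d,float); p=np.array(p,float)
    for i in range(n):
        p=p+d*step; at(p); f=force(3)-f0
        print(np.round(p,4),np.round(f,2))
        if -f@d>lim: return p,True
        if np.abs(f).max()>6: return p,None
    return p,False
E
python3 - <<'E'
from h import *
at([.6222-.054-.0004,.200,.148],.08); manip.dwell(.3)
f0=force(8); print(f0,manip.state()["moment"]); np.save("f0.npy",f0)
p,r=feel([.6222-.0544,.2,.1415],[0,0,-1],.0015,16,2.0,f0); print(p,r,manip.state()["clock"],manip.state()["tool_pos"]@S,manip.state()["moment"])
E
```

```text
[-0.2185658  -0.19156346 -2.41329387] [ 0.02523292  0.02015159 -0.01119748]
[0.5678 0.2    0.14  ] [0.23 0.41 0.08]
[0.5678 0.2    0.1385] [ 0.16 -0.04 -0.16]
[0.5678 0.2    0.137 ] [0.43 0.12 0.27]
[0.5678 0.2    0.1355] [ 0.37 -0.32 -0.18]
[0.5678 0.2    0.134 ] [ 0.11  0.55 -0.28]
[0.5678 0.2    0.1325] [-0.14  0.32 -0.35]
[0.5678 0.2    0.131 ] [ 0.36  0.34 -0.1 ]
[0.5678 0.2    0.1295] [-0.06  0.81 -0.12]
[0.5678 0.2    0.128 ] [0.59 0.16 0.16]
[0.5678 0.2    0.1265] [-0.09  0.53  0.59]
[0.5678 0.2    0.125 ] [ 0.46 -0.22 -0.33]
[0.5678 0.2    0.1235] [ 0.08  0.32 -0.02]
[0.5678 0.2    0.122 ] [0.42 0.56 1.69]
[0.5678 0.2    0.1205] [ 1.22 -0.14  4.42]
[0.5678 0.2    0.1205] True 16.4 [0.56857127 0.2001383  0.12114349] [ 0.03387276 -0.43599533 -0.0153976 ]
```

Run:
```python
from h import *
f0=np.load("f0.npy")
at([.5678,.2,.1222]); manip.dwell(.1); print("light",force(4)-f0)
at([.5678,.165,.1222],.04); print(force(4)-f0)
at([.5678,.152,.1222],.03); manip.dwell(.1); f1=force(6); print(f1-f0,manip.state()["tool_pos"]@S)
p,r=feel([.5678,.152,.1222],[0,-1,0],.0007,16,1.3,f1); print(p,r,manip.state()["clock"],manip.state()["tool_pos"]@S,manip.state()["moment"],manip.state()["gripper_width"])
```

```text
light [-0.18604889  0.06942165  1.10140939]
[0.06615708 0.16802669 0.14545795]
[ 0.35203501 -0.12111415 -0.12798378] [0.56781961 0.15211055 0.12220278]
[0.5678 0.1513 0.1222] [ 0.37  0.   -0.14]
[0.5678 0.1506 0.1222] [-0.5   0.67 -0.38]
[0.5678 0.1499 0.1222] [ 0.45  0.36 -0.09]
[0.5678 0.1492 0.1222] [0.12 0.53 0.29]
[0.5678 0.1485 0.1222] [ 0.13  0.42 -0.04]
[0.5678 0.1478 0.1222] [ 0.33  0.37 -0.25]
[0.5678 0.1471 0.1222] [-0.21  0.29  0.37]
[0.5678 0.1464 0.1222] [ 0.44  0.81 -0.25]
[0.5678 0.1457 0.1222] [ 0.26  0.37 -0.22]
[0.5678 0.145  0.1222] [-0.56  4.24 -0.14]
[0.5678 0.145  0.1222] True 22.425 [0.56779771 0.14549852 0.1222272 ] [0.54374775 0.11323163 0.12275492] 0.06566137384296045
```

Run:
```python
from h import *
f0=np.load("f0.npy")
at([.5678,.1454,.1222],.01); print(force(5)-f0)
p,r=feel([.5678,.1454,.1222],[0,0,-1],.0004,5,1.0,f0); print(p,r,force(5)-f0, manip.state()["tool_pos"]@S)
```

```text
[ 0.00574192  2.96878339 -0.13111895]
[0.5678 0.1454 0.1218] [0.22 3.7  0.81]
[0.5678 0.1454 0.1214] [-0.1   4.73  1.35]
[0.5678 0.1454 0.1214] True [-0.19450925  3.85581808  1.59672289] [0.56801338 0.14549807 0.12160555]
```

Run:
```python
from h import *
f0=np.load("f0.npy")
for b in (.1457,.1460):
    at([.5678,b,.1216],.01); f=force(6)-f0; print(b,f,manip.state()["tool_pos"]@S)
    if f[1]<2: break
manip.set_gripper(.070); manip.dwell(.3); print(force(4),manip.state()["tool_pos"]@S)
manip.set_gripper(.088); manip.dwell(.3)
s=manip.state(); print(s["contact_force"],s["gripper_width"],s["clock"])
c=cap("wrist"); cv2.imwrite("pics/w4.png",c["image"])
c=cap("side"); cv2.imwrite("pics/s4.png",c["image"][170:400,200:440])
```

```text
0.1457 [0.82955287 2.84352874 1.02889357] [0.5679478  0.14551276 0.12158926]
0.146 [1.10597273 0.1999184  1.16836106] [0.56771426 0.14562273 0.12155304]
[ 0.44521769 -0.03666298 -0.4626585 ] [0.56780841 0.14600428 0.12161547]
[ 8.05463421e-01 -3.03335707e-04  4.63245507e-01] 0.0877810846958357 26.075
```

View pics/w4.png

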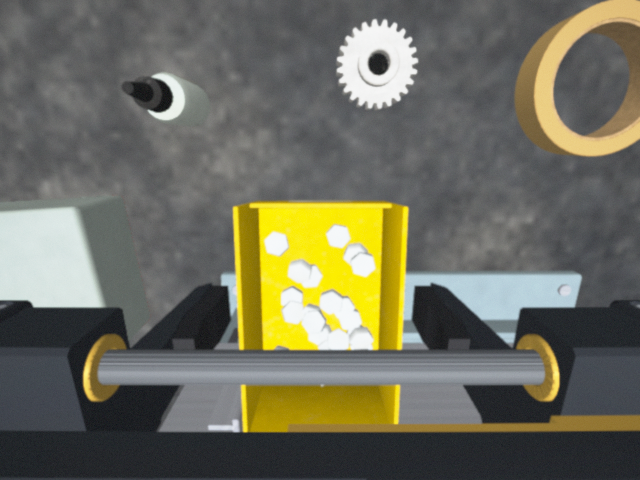

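Run:
```python
from h import *
at([.5678,.146,.24],.1); at([.53,.16,.33],.15); manip.dwell(.3)
c=cap("wrist"); cv2.imwrite("pics/w5.png",c["image"]); P=cloud(c)
h=cv2.cvtColor(c["image"],cv2.COLOR_BGR2HSV); m=(h[...,0]>18)&(h[...,0]<32)&(h[...,1]>130)
q=P[m]; q=q[~np.isnan(q[:,0])]@S; q=q[(q[:,2]>.08)&(q[:,2]<.2)&(abs(q[:,1]-.146)<.08)&(q[:,0]<.66)]
for n in range(3): print(np.round(np.percentile(q[:,n],[.5,5,50,95,99.5]),4))
k=(q[:,0]>.59); print("rear b",np.percentile(q[k,1],[.5,99.5]),np.percentile(q[k,2],[90,99]))
k=q[:,0]<.55; print("front b",np.percentile(q[k,1],[.5,99.5]),np.percentile(q[k,2],[90,99]))
t=P.reshape(-1,3)@S; t=t[(t[:,2]>.12)&(t[:,2]<.165)&(t[:,0]>.597)&(t[:,0]<.612)&(t[:,1]>.105)&(t[:,1]<.1175)]; print("stop b",np.percentile(t[:,1],[1,50,99]))
w=c["image"]; sd=cams.capture("side")["image"]
o=np.zeros((480,800,3),np.uint8); o[:,:440]=w[:,120:560]; z=cv2.resize(sd[190:400,220:400],(360,420)); o[:420,440:]=z; cv2.imwrite("pics/fin.png",o)
print(manip.state()["clock"])
```

```text
[0.5189 0.525  0.5777 0.6208 0.6249]
[0.1132 0.1145 0.1415 0.1766 0.1784]
[0.1    0.1013 0.1111 0.1554 0.1565]
rear b [0.11335656 0.18120691] [0.15553037 0.15656312]
front b [0.11293402 0.17838499] [0.14113581 0.14671369]
stop b [0.10957969 0.11339108 0.11472054]
28.7167
```

View pics/fin.png

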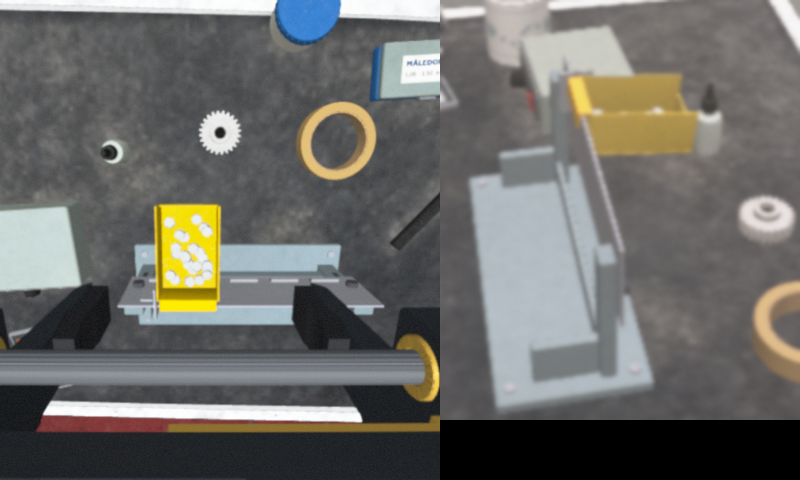

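The combined picture shows the bin hooked over the plate, at about (187,258) in the wrist view. Its side is against the stop at (155,300), with the bin's edge at 0.1132 m and the stop's face at 0.1132 m along the plate. The gear, the bottle and the mug have not moved, and the gripper is clear.

```bash
python3 -c "
from cell import order
print(order.close_job())"
```

```text
the job is handed in; nothing more can be done
None
```

The bin hangs on the plate's top edge with its side at the end stop (within about 1 mm by camera), the gripper is clear, the bystanders were not touched, and the job was handed in at about 29 s.

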